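# Unhook a carded spare from a bent display peg

### The arm

A 6-joint arm with a two-finger parallel gripper is mounted at the origin on the work surface. World frame = base frame: x ahead of the robot, y to its left, z up, the work surface at z = 0. Lengths are in m, angles in degrees, forces in N, time in s.
With the tool pointing down it reaches from about 0.25 to 0.725 m from the base axis. Payload 9.7 kg.
Tool frame: the origin (TCP) lies at the very end of the fingers, on their centre line; the grasp point (between the pads) lies 19 mm behind it; y points along the fingers, x is the direction in which the jaws open and shut, and the axes are right-handed (so a half turn about y gives the same grasp; the last joint's range is limited). The gripper opens to 85 mm and grips with 20 to 120 N. Pads are 22 mm wide; open, the fingers measure 114 mm over their backs; the gripper's body (76 mm by 85 mm) begins 54 mm behind the grasp point. The pads swing forward as they close: fully open they stand 13 mm farther back than shut.
Start: joints at [71.104, 4.979, 10.078, 95.1, 0, 90], TCP at [0.178, 0.52, 0.231] pointing down, gripper open.
Joint ranges: [-179.16, 179.16], [-48.56, 103.87], [-65.8, 70.77], [-126.05, 130.52], [-82.76, 87.17], [-180, 180]. Speed limits (degrees/s): [127.2, 127.2, 147.25, 180, 180, 180].

### API

Orientations are given as [roll, pitch, yaw] about the fixed x, y, z axes, in that order (R = Rz(yaw) Ry(pitch) Rx(roll)).
In Python, from workcell import bot gives the robot as it stands.
- The arm moves only by the shell command python3 -m jog 'ROWS' [FORCE]. ROWS is JSON, a list of rows, each a list of 7 numbers: the closure, from 0 (fully open) to 1 (shut), then the shift along the world's x, y, z in units of 25 mm (1.0 is 25 mm), then the turn, a rotation vector about the world's x, y, z in units of 5 degrees (1.0 is 5 degrees). A call has 1 to 5 rows; each row is the pose to reach, as a shift and turn from the pose commanded when the call began; what a row does not reach only later rows make up. A row lasts 1/10 s, in which the tool goes at most 50 mm and 8.59 degrees, less where a joint would pass 70% of its speed; a pose out of reach is approached as far as the arm can. A call with a gripper value outside its range is refused whole. The fingers move at their own pace and stop on an object; FORCE is the grip in N (left out, the last holds). Time passes only in rows, so rows that repeat a pose let the fingers close. It gives the time, the measured TCP pose, the force and the opening at its end, in the units of the state.
- bot.get_obs(): the state, without advancing time (a new reading comes with each control period).
- bot.camera(name): name is "scene" or "top" or "wrist"; returns (picture, depth): 384x512x3 uint8, red, green, blue; 384x512 float32, m along the optical axis (not along the pixel's ray), 0 where there is no reading.
- bot.camera_model(name): a dict with "fx", "fy", "cx", "cy" (pixels), "rvec" (rotation vector, rad) and "tvec" (3), from world to camera coordinates, as OpenCV has them; the wrist camera has in their place "tool_from_camera" (4x4, takes a point from camera to tool coordinates, whose origin is the TCP and whose axes are the tool frame's). Camera axes: x right, y down, z forward; pixel columns grow to the right and rows downward; lengths in m; the calibration is good to about 2 mm. A picture is of the moment at which its call begins: read the wrist's pose just before it. camera_model takes no time and is no camera call.
- bot.job_done(): hands the job in, once; it reports no verdict.
Trained networks look in the newest picture that a camera, given by its name, has taken for a name from the list of things; names that differ only in an ending like _2 or _b are one class to them, and where a whole thing is asked for, a point or a joint stands for the part that bears it (a point fixed in the world has none). Each returns a list of dicts, best first, with "conf" (0 to 1); they miss things now and then, are a little off and sometimes report something else, mostly with a low value. They report only what shows in the picture. A call takes as long as a camera call. They do not tell look-alikes from the thing itself.
- bot.regions_of(camera, label): "pixels" (384x512 bool, what is visible of it) and "point" ([row, column] in pixels, amid what is visible of it).
The state is a dict: "time": time; "q": joint angles; "qd": joint speeds; "joint_efforts": joint torques, N m; "ee_pos": TCP position; "tcp_rot": TCP orientation; "wrist_force": force on the tool from outside, world axes, zero at the start; "torque": the same for the moment, N m; "opening": finger opening in m.
Only numpy, scipy, OpenCV 4.12 (cv2) and the standard library are available. Lean on these libraries where they do the work, as an engineer would, in place of code of your own. Each camera call takes 0.05 s, during which the arm holds its last target. There are 200 camera calls.

### The job

Take the pack with the box-shaped blister off its peg on the display stand: draw it out along the peg and lift its hang hole over the upturned tip by feel, without tugging or forcing, because the pegs have been bent with use and catch easily. Then stand the pack upright, hang hole up, on the floor of the organiser's empty compartment, set it down gently and let go. Leave the other packs hanging and everything else on the bench where it is.

Things in the scene. Friction and masses are not known exactly. Their poses are not given: they have to be found in the camera images.
- stand: Fixed grey counter-top display stand. Origin on the bench under the roots of its pegs, z up, the pegs point to -x. A rail along y (near face at x +10 mm, top 190 mm above the bench) on two posts at y -190 and +190 mm (top 194); base plate 8 mm thick, x -110 to +50. Three steel wire pegs at y +120, 0 and -120 mm, axis 180 mm up; each carries one pack.
- peg_left (a point): Root of the peg at y +120 mm, on its axis, axes as the stand's. Every peg: 5 mm wire towards -x, level for the first 50 mm, straight for 68 mm more, then the tip turns up 35 degrees: the last 14 mm rise 10 mm, ending 132 mm from this point (135 with the round end).
- peg_mid (a point): Root of the peg at y 0. Every peg has been BENT WITH USE: from 50 mm out, each slopes up or down by its own unreported angle, up to 0.19 rad, so the tip's end stands up to 16 mm higher or lower than on a straight peg. It must be felt or seen.
- peg_right (a point): Root of the peg at y -120 mm. The pegs are springy (about 0.15 mm per newton at the tip) and drag on the card (friction about 0.6): a hang hole pulled against an upturned tip catches there and has to be lifted. More than about 8 N would harm a peg.
- boxpack_center (a point): The pack to take: a rigid two-sided clamshell with a square-edged BOX-shaped clear blister (42 x 62 mm) on both faces, a small steel part inside, about 90 g. Hangs by its hole on a peg. 60 mm wide (y), 115 high (z, up), 24 deep (x, along the peg), front and back alike. Point: its middle, 57.5 mm above its bottom.
- boxpack_grip (a point): Point on the box pack's middle plane 92 mm above its bottom, level with the upper part of its two stiff flat side walls (outer faces 60 mm apart across y, 24 mm deep, from the bottom to 108 mm up): good to grip from above, across y, astride the peg.
- boxpack_hole (a point): Centre of the box pack's hang hole, 100 mm above its bottom. The hole is 20 mm wide (y), 12 mm high (94 to 106 mm up), in a 2.5 mm card at the middle of the pack's depth; a 5 mm peg has 7 mm of play in height. While it hangs, the hole's top edge rests on the peg: this point is 3.5 mm below the peg's axis.
- roundpack_center (a point): A pack of the same size and outline with a ROUND clear blister (42 mm); stays on its peg. Point: its middle. It hangs by its hang hole from a peg of the stand. 
- tubepack_center (a point): A pack of the same size and outline with a slim upright TUBE-shaped clear blister (24 mm); stays on its peg. Point: its middle. It hangs by its hang hole from a peg of the stand. 
- organiser: Fixed grey plastic bench organiser, open on top, 92 (x) x 88 (y) x 50 mm high, walls and floor 4 mm; origin under its centre on the bench. Two equal compartments, each 40 mm (x) by 80 mm (y) inside: the one on its -x side is empty, the one on its +x side holds a carton.
- slot (a point): Centre of the floor of the organiser's empty compartment, 4 mm above the bench; axes as the organiser's: the compartment is 40 mm along x, 80 mm along y, and its walls rise 46 mm above this point.
- carton_center (a point): Small cardboard carton 28 x 66 x 70 mm standing in the organiser's other compartment; point at its middle.
- reagent_a_center (a point): Reagent bottle, glass with a blue screw cap, 86 mm diameter, 174 mm high; point 85 mm above its foot.
- reagent_b_center (a point): A second bottle of the same kind.
- beaker: Glass beaker, 70 mm diameter, 85 mm high; origin under its centre.
- vialjar: Small amber jar with a white cap, 48 mm diameter, 75 mm high; origin under its centre.
- wrench: Small open-ended spanner lying on the bench, 120 mm long, origin on its underside.
Mind the look-alikes: they are no part of the job. What is shaped like the organiser but pink is not meant.

How it is judged (in metres and radians):
On the way, in this order (a step that is already met when the one before it is completed fails the run):
1. the box pack is off its peg, held clear in front of the tip (x of boxpack_hole in the frame of stand below -0.138 m and contact force between the fingers and boxpack above 1 N), for 0.1 s.
2. the box pack stands in the organiser's empty compartment (x of boxpack_center in the frame of slot between -0.012 and 0.012 m and y of boxpack_center in the frame of slot between -0.014 and 0.014 m and z of boxpack_center in the frame of slot between 0.05 and 0.063 m and angle between boxpack_center's own z axis and vertical below 0.22 rad), for 0.2 s.
At the end, for the whole second after the job is handed in: The box pack stands released and at rest on the floor of the organiser's empty compartment, hang hole up (within 0.22 rad of upright), its middle within 12 mm (x) and 14 mm (y) of the compartment's middle; the other two packs still hang within 20 mm of where they were (all of step 2 and linear speed of boxpack below 0.03 m/s and distance of each of roundpack_center, tubepack_center from where it was at the start of the episode below 0.02 m); the robot touches nothing.
It fails at once if the pack or the robot forced a peg or the stand (over 8 N) (contact force between any of boxpack, the arm, the fingers and stand above 8 N).
It fails at once if the pack was pressed hard into the organiser (over 40 N) (contact force between boxpack and organiser above 40 N).
It fails at once if the pack was dropped into the organiser (faster than 0.5 m/s within 65 mm above its floor) (horizontal distance between boxpack_center and slot below 0.05 m and z of boxpack_center in the frame of slot below 0.12 m and linear speed of boxpack above 0.5 m/s).
It fails at once if another pack was pulled along or off its peg, or knocked (moved over 30 mm) (distance of any of roundpack_center, tubepack_center from where it was at the start of the episode above 0.03 m).
It fails at once if something else on the bench was shifted by more than 20 mm (distance of any of carton_center, reagent_a_center, reagent_b_center, beaker, vialjar, wrench from where it was at the start of the episode above 0.02 m).
It also fails if it takes over 72 s, if anything falls off the work surface, if the arm or the gripper's body presses on something with over 40 N, if the wrist force passes 120 N, or if a joint passes its speed limit or range.

## Working session

There is one attempt and no reset: what is moved stays moved. The work goes in short steps, Python scripts to look and compute and a shell command to move; the robot and the scene stay as the last step left them, time stands still between calls to the robot, and variables do not carry over. Pictures are saved under pics/ and viewed, about 8 in all and at most 12, crops included, and the job is handed in when it is done.

```bash
mkdir -p pics; ls
cat > h.py <<'E'
import numpy as np, cv2
from workcell import bot
def world(cam):
    rgb,d=bot.camera(cam); m=bot.camera_model(cam)
    v,u=np.indices(d.shape); P=np.stack([(u-m['cx'])/m['fx']*d,(v-m['cy'])/m['fy']*d,d],-1)
    R=cv2.Rodrigues(np.array(m['rvec'],float))[0]; W=(P-np.array(m['tvec']).ravel())@R
    W[d==0]=np.nan
    return rgb,W
def save(n,rgb,s=1): cv2.imwrite('pics/'+n,cv2.resize(rgb[...,::-1],None,fx=s,fy=s,interpolation=cv2.INTER_CUBIC))
E
python3 - <<'E'
from h import *
a,W=world('scene'); b,V=world('top')
np.savez('s.npz',a=a,W=W,b=b,V=V)
save('1.png',a,1.5); save('2.png',b,1.5)
for c in('scene','top'):
  for l in('boxpack_center','roundpack_center','tubepack_center','stand','organiser','carton_center','reagent_a_center','beaker','vialjar','wrench'):
    X=W if c=='scene' else V
    for r in bot.regions_of(c,l)[:3]:
      print(c,l,round(r['conf'],2),r['point'],r['pixels'].sum(),np.nanmedian(X[r['pixels']],0).round(3))
print(bot.get_obs())
E
```

```text
pics
scene boxpack_center 0.82 [203.0, 241.2] 554 [ 0.577 -0.017  0.157]
scene roundpack_center 0.91 [215.5, 334.4] 501 [0.592 0.219 0.155]
scene tubepack_center 0.74 [212.0, 289.9] 589 [0.584 0.1   0.155]
scene stand 0.68 [249.4, 290.5] 8842 [0.63  0.105 0.011]
scene organiser 0.85 [200.6, 121.4] 790 [ 0.454 -0.412  0.036]
scene organiser 0.72 [166.4, 179.4] 822 [ 0.285 -0.268  0.035]
scene organiser 0.67 [203.3, 170.6] 551 [ 0.468 -0.251  0.036]
scene carton_center 0.73 [193.7, 169.9] 323 [ 0.466 -0.256  0.072]
scene carton_center 0.56 [250.3, 155.8] 1715 [ 0.706 -0.23   0.112]
scene reagent_a_center 0.92 [249.6, 156.6] 1686 [ 0.706 -0.229  0.111]
scene beaker 0.87 [197.2, 397.8] 656 [0.422 0.436 0.06 ]
scene vialjar 0.92 [191.0, 223.2] 356 [ 0.404 -0.096  0.051]
top boxpack_center 0.56 [167.6, 268.5] 355 [ 0.568 -0.016  0.15 ]
top roundpack_center 0.94 [167.8, 183.7] 391 [0.586 0.217 0.143]
top tubepack_center 0.73 [168.1, 225.6] 361 [0.579 0.1   0.149]
top stand 0.63 [173.4, 226.8] 7112 [0.601 0.095 0.009]
top stand 0.45 [219.9, 358.3] 842 [ 0.429 -0.264  0.009]
top stand 0.17 [2
[... 596 characters left out ...]
rench 0.49 [231.5, 237.8] 351 [0.417 0.097 0.007]
{'time': 1.1, 'q': array([ 7.11030094e+01,  4.97954604e+00,  1.00774880e+01,  9.51003822e+01,
       -5.19229198e-04,  9.00029128e+01]), 'qd': array([ 0.04254794,  0.00778361, -0.05554793, -0.04421651, -0.02798942,
       -0.02208505]), 'joint_efforts': array([ 3.70580665e-04, -5.20107830e+01,  4.64863622e+01,  1.40170698e-03,
        7.61961860e-05,  6.61406290e-07]), 'ee_pos': array([0.17812529, 0.52034261, 0.23127143]), 'tcp_rot': array([-9.00005194e+01,  2.44019188e-03,  7.11000966e+01]), 'wrist_force': array([-0.69893325,  0.41285101, -0.70465463]), 'torque': array([-0.01151405,  0.00488782, -0.02619495]), 'opening': 0.08575507114517639}
```

View images.

View pics/1.png

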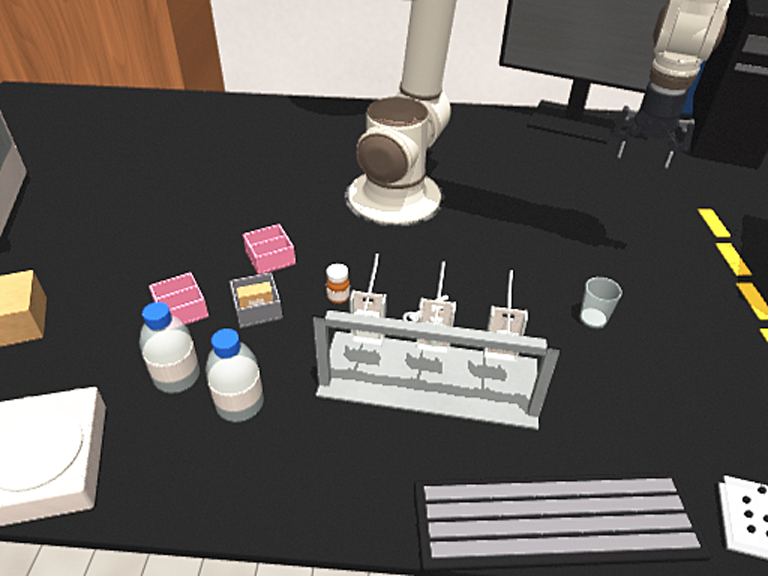

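View pics/2.png

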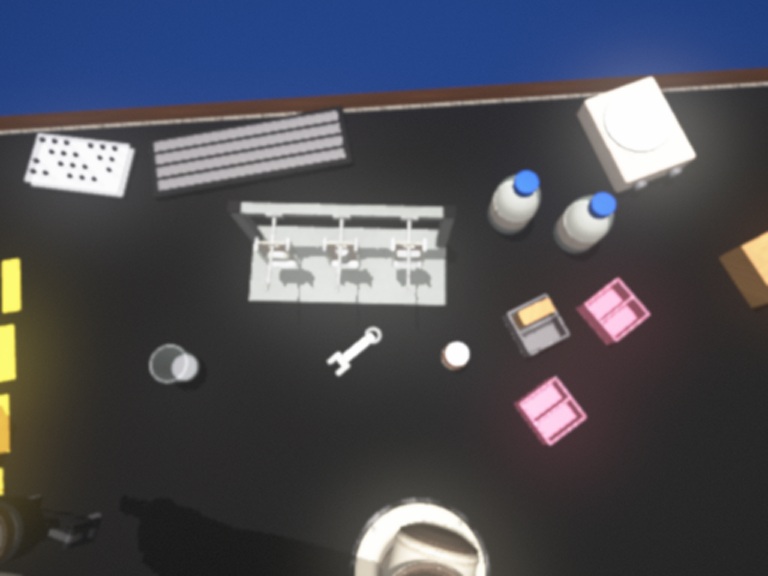

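Scene view: three packs at scene px (241,203), (290,212), (334,215), stand seen from behind. The grey organiser is at (171,203), pink look‑alikes at (121,200) and (179,166). I'll measure the stand, organiser and peg tips and take a close crop.

Run:
```python
from h import *
z=np.load('s.npz'); 
out=np.zeros((1,1))
for n,(r,W) in {'scene':(z['a'],z['W']),'top':(z['b'],z['V'])}.items():
    x,y,h=W[...,0],W[...,1],W[...,2]
    m=(h>.182)&(h<.2)&(x>.6)&(x<.72)&(y>-.15)&(y<.34)
    p=W[m]; rect=cv2.minAreaRect(p[:,:2].astype(np.float32)*1000)
    print(n,'rail',m.sum(),rect,cv2.boxPoints(rect).round(0).tolist(),np.median(p[:,2]))
    m=(h>.002)&(h<.016)&(x>.45)&(x<.75)&(y>-.12)&(y<.32)
    print('base',cv2.boxPoints(cv2.minAreaRect(W[m][:,:2].astype(np.float32)*1000)).round(0).tolist(),np.median(W[m][:,2]))
    m=(h>.042)&(h<.06)&(abs(x-.443)<.08)&(abs(y+.262)<.08)
    sel=(r.max(-1).astype(int)-r.min(-1)<40)&m
    rr=cv2.minAreaRect(W[sel][:,:2].astype(np.float32)*1000)
    print('org',sel.sum(),rr,cv2.boxPoints(rr).round(0).tolist())
    # peg points
    m=(h>.155)&(h<.21)&(x>.44)&(x<.56)&(y>-.15)&(y<.3)
    print('pegpts',W[m][:40].round(3).tolist())
r=z['a'][170:260,210:370]; save('3.png',r,5)
```

```text
scene rail 1492 ((623.3672485351562, 98.0169677734375), (401.627197265625, 65.92109680175781), 84.696533203125) [[572.0, -99.0], [638.0, -105.0], [675.0, 295.0], [609.0, 301.0]] 0.19117875454964223
base [[450.0, -120.0], [750.0, -120.0], [750.0, 320.0], [450.0, 320.0]] 0.00892486259762164
org 268 ((437.94537353515625, -263.0427551269531), (100.1102066040039, 87.88883972167969), 22.245588302612305) [[375.0, -241.0], [408.0, -323.0], [501.0, -285.0], [468.0, -203.0]]
pegpts [[0.485, -0.01, 0.207], [0.487, -0.01, 0.206], [0.484, -0.007, 0.203], [0.488, -0.01, 0.203], [0.49, -0.012, 0.201], [0.493, -0.009, 0.204], [0.494, -0.012, 0.201], [0.492, -0.009, 0.2], [0.495, -0.012, 0.198], [0.49, -0.009, 0.195], [0.493, 0.109, 0.206], [0.49, 0.111, 0.204], [0.496, -0.012, 0.196], [0.495, -0.009, 0.195], [0.495, 0.109, 0.205], [0.496, 0.111, 0.206], [0.498, -0.012, 0.194], [0.495, -0.009, 0.191], [0.5, 0.109, 0.206], [0.496, 0.112, 0.202], [0.502, -0.011, 0.193], [0.499, -0.009, 0.192], [0.497, 0.109, 0.199], [0.5, 0.112, 0.202], [0.507, -0.013, 0.195], [0.506, -0.011, 0.194], [0.503, 0.109, 0.2
[... 1018 characters left out ...]
83], [0.551, -0.014, 0.183], [0.55, -0.016, 0.185], [0.556, 0.104, 0.186], [0.549, -0.014, 0.184], [0.548, -0.016, 0.185], [0.553, 0.106, 0.185], [0.553, 0.104, 0.186], [0.546, -0.014, 0.182], [0.545, -0.016, 0.185], [0.559, 0.226, 0.184], [0.559, 0.224, 0.184], [0.551, 0.107, 0.183], [0.55, 0.104, 0.187], [0.543, -0.013, 0.182], [0.542, -0.016, 0.186], [0.556, 0.226, 0.185], [0.555, 0.223, 0.186], [0.547, 0.106, 0.187], [0.547, 0.104, 0.187], [0.541, -0.013, 0.183], [0.54, -0.016, 0.186], [0.552, 0.226, 0.188], [0.552, 0.223, 0.188], [0.546, 0.107, 0.184], [0.545, 0.104, 0.186], [0.537, -0.013, 0.186], [0.536, -0.015, 0.19], [0.55, 0.226, 0.188], [0.55, 0.223, 0.188], [0.541, 0.106, 0.192]]
```

View pics/3.png

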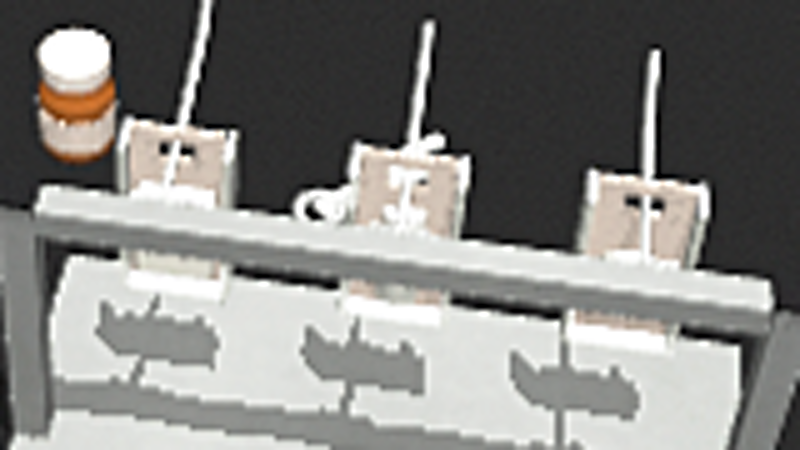

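```bash
python3 -m jog '[[0,0,0,1.5,0,0,0],[0,1,-1.5,2.5,0,0,1],[0,2,-3,3,0,0,2],[0,3,-5,3,0,0,2.8],[0,4,-7,3,0,0,2.8]]'
python3 - <<'E'
from h import *
m=bot.camera_model('wrist'); print(np.round(m['tool_from_camera'],3).tolist(),m['fx'],m['cx'],m['cy']); print(bot.get_obs()['q'])
z=np.load('s.npz')
for n,W in {'scene':z['W'],'top':z['V']}.items():
    x,y,h=W[...,0],W[...,1],W[...,2]
    m=(h>.186)&(h<.194)&(x>.615)&(x<.70)&(y>-.15)&(y<.34)
    P=W[m]; 
    for it in range(4):
        c=np.polyfit(P[:,1],P[:,0],1); e=P[:,0]-np.polyval(c,P[:,1]); P=P[abs(e)<max(.02-.004*it,.008)]
    e=P[:,0]-np.polyval(c,P[:,1]); print(n,len(P),c,np.percentile(e,[1,5,50,95,99]).round(4),P[:,1].min(),P[:,1].max())
E
```

```text
time: 1.6
ee_pos: [0.2734, 0.3545, 0.3067]
tcp_rot: [-90.0, -0.0, 85.3]
wrist_force: [1.1, -0.2, 0.2]
opening: 0.0854
[[1.0, 0.001, 0.001, -0.0], [-0.0, -0.308, 0.951, -0.142], [0.001, -0.951, -0.308, 0.079], [0.0, 0.0, 0.0, 1.0]] 321.4505523228447 255.1423618458975 192.3627524355425
[ 5.23668586e+01 -6.56002012e+00  7.21715423e+00  1.03719272e+02
 -8.35715705e-03  5.70782575e+01]
scene 843 [0.0927243  0.63694783] [-0.0077 -0.007   0.0016  0.0074  0.0079] -0.10457035290153102 0.29527709162456445
top 813 [0.09256685 0.63395606] [-0.0079 -0.0072 -0.0001  0.0073  0.0079] -0.10422368536573272 0.29633999094558566
```

```bash
python3 -m jog '[[0,1,-1.6,0,0,0,0],[0,2,-3.2,0,0,0,0],[0,3,-4.8,0,0,0,0],[0,4,-6.4,0,0,0,0],[0,5,-8,0,0,0,0]]'; python3 -m jog '[[0,0.8,-1.3,0,0,-1.5,0],[0,1.6,-2.6,0,0,-3,0],[0,2.5,-3.8,-0.8,0,-4.5,0],[0,2.5,-3.8,-1.6,0,-5,0],[0,2.5,-3.8,-1.6,0,-5,0]]'
python3 - <<'E'
from h import *
o=bot.get_obs(); rgb,d=bot.camera('wrist'); print(o['ee_pos'],o['tcp_rot'],o['wrist_force'])
np.savez('w.npz',rgb=rgb,d=d,p=o['ee_pos'],r=o['tcp_rot']); save('4.png',rgb,1.5)
for l in('boxpack_center','roundpack_center','tubepack_center'):
  print(l,[(round(r['conf'],2),np.round(r['point'])) for r in bot.regions_of('wrist',l)])
E
```

```text
time: 2.1
ee_pos: [0.3984, 0.1541, 0.3066]
tcp_rot: [-90.0, -0.0, 85.1]
wrist_force: [1.5, 0.9, 0.8]
opening: 0.0855
time: 2.6
ee_pos: [0.4583, 0.0598, 0.2631]
tcp_rot: [-114.8, -2.0, 85.5]
wrist_force: [-0.4, 0.2, 0.4]
opening: 0.0848
[0.45828983 0.05976913 0.26307133] [-114.75765986   -2.02572703   85.4525541 ] [-0.42692984  0.21740362  0.35449541]
boxpack_center [(0.69, array([226., 189.]))]
roundpack_center [(0.68, array([222., 418.])), (0.62, array([86.,  7.]))]
tubepack_center [(0.66, array([222., 300.])), (0.22, array([160., 281.]))]
```

View pics/4.png

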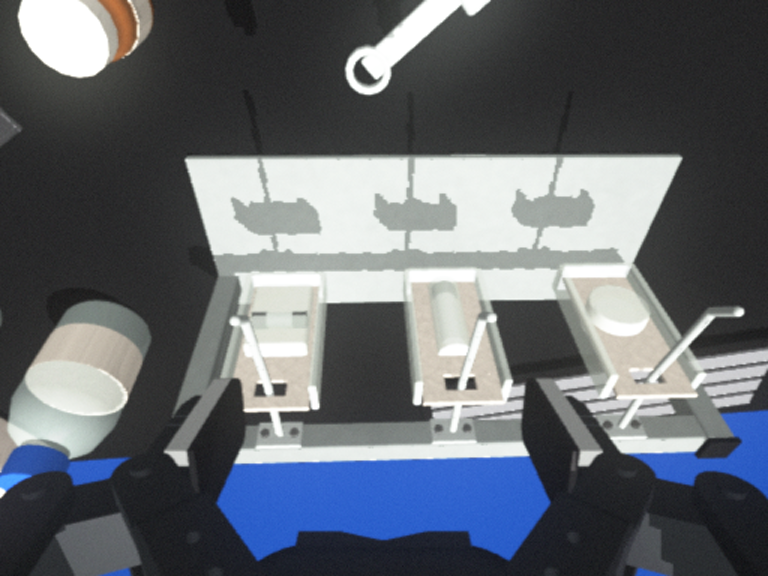

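Image 4 (view is inverted: robot side at top, -y at left): box blister on the left peg in the image at px (187,213), tube in the middle (300,222), round one at (418,222). So the box pack is on the -y peg (peg_right). That peg's tip is at px (159,215).

```bash
cat >> h.py <<'E'
from scipy.spatial.transform import Rotation as Ro
YAW=-np.arctan(.0926); C,S=np.cos(YAW),np.sin(YAW)
def st(W): # world -> stand-aligned axes about world origin
    return np.stack([C*W[...,0]+S*W[...,1],-S*W[...,0]+C*W[...,1],W[...,2]],-1)
def wristworld(d,p,r):
    m=bot.camera_model('wrist'); v,u=np.indices(d.shape)
    P=np.stack([(u-m['cx'])/m['fx']*d,(v-m['cy'])/m['fy']*d,d],-1); T=np.array(m['tool_from_camera'])
    W=(P@T[:3,:3].T+T[:3,3])@Ro.from_euler('xyz',r,degrees=True).as_matrix().T+p
    W[d==0]=np.nan; return W
E
python3 - <<'E'
from h import *
z=np.load('w.npz'); s=np.load('s.npz')
for n,W in {'wrist':wristworld(z['d'],z['p'],z['r']),'scene':s['W'],'top':s['V']}.items():
    Q=st(W).reshape(-1,3); x,y,h=Q.T
    r=Q[(h>.186)&(h<.195)&(x>.58)&(x<.68)&(y>-.02)&(y<.02)]   # rail between pegs? 
    print(n,'rail x',np.percentile(r[:,0],[2,10,90,98]).round(4) if len(r) else None,'z',np.median(r[:,2]) if len(r) else None)
    k=(h>.165)&(h<.225)&(x>.45)&(x<.66)&(abs(y-.036)<.012)
    p=Q[k]; print(len(p))
    for a in np.arange(.47,.64,.01):
        b=p[abs(p[:,0]-a)<.005]
        if len(b): print(' ',a.round(3),len(b),'y',np.median(b[:,1]).round(4),'z',np.percentile(b[:,2],[10,50,90]).round(4))
    # pack: wall tops / pack points
    k=(h>.09)&(h<.2)&(x>.54)&(x<.60)&(y>-.01)&(y<.08)&(abs(y-.036)>.012)
    p=Q[k]; print('pack',len(p),'x',np.percentile(p[:,0],[2,50,98]).round(4),'y',np.percentile(p[:,1],[1,50,99]).round(4),'z',np.percentile(p[:,2],[2,98]).round(4))
E
```

```text
wrist rail x [0.6219 0.6225 0.6382 0.6399] z 0.18978080807652098
1468
  0.48 49 y 0.0365 z [0.2009 0.203  0.2045]
  0.49 34 y 0.038 z [0.1912 0.1952 0.1994]
  0.5 46 y 0.0369 z [0.1898 0.1911 0.1922]
  0.51 50 y 0.037 z [0.1883 0.1897 0.1909]
  0.52 45 y 0.0369 z [0.1868 0.1883 0.1892]
  0.53 41 y 0.0369 z [0.1856 0.1867 0.1878]
  0.54 38 y 0.037 z [0.1835 0.1853 0.1865]
  0.55 33 y 0.037 z [0.1825 0.1837 0.1847]
  0.56 33 y 0.0368 z [0.1812 0.1821 0.1834]
  0.57 437 y 0.0369 z [0.1679 0.1836 0.1906]
  0.59 20 y 0.0364 z [0.1811 0.1821 0.1827]
  0.6 28 y 0.037 z [0.1807 0.1821 0.1825]
  0.61 29 y 0.0366 z [0.1808 0.182  0.1824]
  0.62 409 y 0.0365 z [0.1739 0.1835 0.1894]
  0.63 115 y 0.0363 z [0.1894 0.19   0.1904]
  0.64 61 y 0.0338 z [0.1894 0.1899 0.1903]
pack 2665 x [0.5604 0.5653 0.579 ] y [0.007  0.0516 0.0661] z [0.093  0.1898]
scene rail x [0.6209 0.625  0.6415 0.6427] z 0.19116383475807053
243
  0.48 2 y 0.036 z [0.2037 0.2054 0.207 ]
  0.49 11 y 0.0353 z [0.1947 0.1999 0.2039]
  0.5 3 y 0.0351 z [0.192  0.1934 0.1938]
  0.51 9 y 0.0345 z [0.1888 0.1931 0.1942]
  0.52 6 y 0
[... 799 characters left out ...]
.1913 0.1933 0.1946]
  0.51 8 y 0.0351 z [0.1884 0.1903 0.1926]
  0.52 8 y 0.0353 z [0.1859 0.1901 0.1912]
  0.53 7 y 0.0343 z [0.1835 0.188  0.1895]
  0.54 6 y 0.0356 z [0.1826 0.1854 0.1859]
  0.55 7 y 0.0369 z [0.1814 0.1835 0.1851]
  0.56 5 y 0.0346 z [0.1801 0.1826 0.184 ]
  0.57 30 y 0.0349 z [0.1665 0.1825 0.1907]
  0.58 6 y 0.0337 z [0.1816 0.1831 0.1845]
  0.59 8 y 0.0338 z [0.1811 0.1828 0.1846]
  0.6 6 y 0.034 z [0.1809 0.1815 0.1835]
  0.61 8 y 0.0342 z [0.1806 0.1813 0.1856]
  0.62 42 y 0.036 z [0.1788 0.1864 0.1906]
  0.63 30 y 0.0348 z [0.1881 0.1902 0.1914]
  0.64 23 y 0.0363 z [0.1887 0.1898 0.1923]
pack 208 x [0.5608 0.5686 0.5815] y [0.0058 0.0229 0.0638] z [0.0936 0.192 ]
```

```bash
python3 -m jog '[[0,1.2,-0.9,0,0,1.6,0],[0,2.6,-1.8,0,0,3.2,0],[0,4,-2.6,0,0,4.8,0],[0,4.62,-3.04,0,0,5,0],[0,4.62,-3.04,0,0,5,0]]'; python3 -m jog '[[0,0,0,0,0,0,0],[0,0,0,0,0,0,0]]'
python3 - <<'E'
from h import *
o=bot.get_obs(); print(st(o['ee_pos']),o['ee_pos'],o['q'],o['tcp_rot'],o['wrist_force'])
E
```

```text
time: 3.3
ee_pos: [0.5791, -0.0155, 0.2653]
tcp_rot: [-89.7, 0.0, 85.1]
wrist_force: [0.9, -0.4, -0.2]
opening: 0.0853
time: 3.5
ee_pos: [0.577, -0.0146, 0.2655]
tcp_rot: [-89.9, -0.0, 85.1]
wrist_force: [-0.8, -0.0, 1.0]
opening: 0.0855
[0.57585489 0.03865737 0.26549627] [ 0.57696617 -0.01460431  0.26549627] [-1.45421353e+00  9.86039835e+00  1.93230133e+01  9.95421769e+01
  8.58329697e-03  3.41982512e+00] [-8.99200678e+01 -3.82199719e-03  8.51259527e+01] [-0.79916521 -0.02323996  0.97968761]
```

```bash
python3 -m jog '[[0,-0.12,-0.07,-1,0,0,-0.08],[0,-0.12,-0.07,-2,0,0,-0.08],[0,-0.12,-0.07,-3,0,0,-0.08],[0,-0.12,-0.07,-4,0,0,-0.08],[0,-0.12,-0.07,-4.64,0,0,-0.08]]'; python3 -m jog '[[0,0,0,0,0,0,0],[0,0,0,0,0,0,0]]'
python3 - <<'E'
from h import *
o=bot.get_obs(); print(st(o['ee_pos']),o['ee_pos'],o['tcp_rot'],o['wrist_force'])
rgb,d=bot.camera('wrist'); save('5.png',rgb,1.3); np.savez('w2.npz',rgb=rgb,d=d,p=o['ee_pos'],r=o['tcp_rot'])
E
```

```text
time: 4.0
ee_pos: [0.5719, -0.0158, 0.1505]
tcp_rot: [-90.1, -0.0, 84.8]
wrist_force: [-0.2, 0.1, -0.4]
opening: 0.0853
time: 4.2
ee_pos: [0.5727, -0.0162, 0.1523]
tcp_rot: [-90.2, -0.0, 84.8]
wrist_force: [-0.0, 0.1, 0.5]
opening: 0.0854
[0.57176268 0.03670899 0.15230977] [ 0.57271174 -0.01616707  0.15230977] [-9.01534028e+01 -1.34135220e-02  8.47565128e+01] [-0.00863257  0.08185532  0.4905469 ]
```

View pics/5.png

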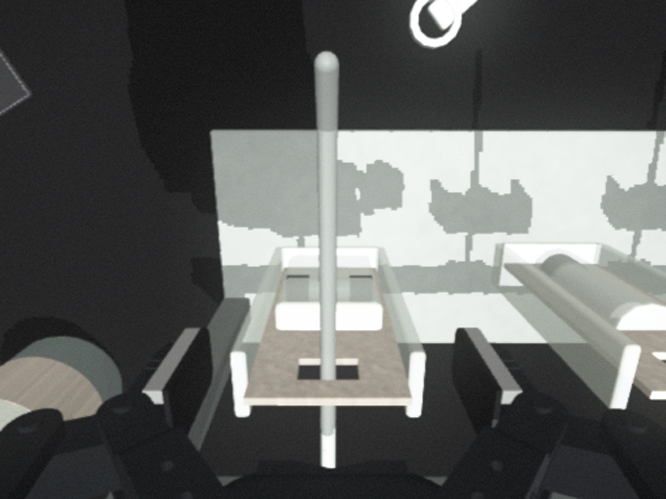

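Picture 5: the open fingers sit astride the pack (walls at x≈240 and 418, pads at ≈180 and 485), with the peg running through the hole at (328,370), centred. Closing.

```bash
python3 -m jog '[[0.1,0.02,0,-0.1,0,0,0],[0.2,0.02,0,-0.1,0,0,0],[0.3,0.02,0,-0.1,0,0,0],[0.4,0.02,0,-0.1,0,0,0],[0.5,0.02,0,-0.1,0,0,0]]' 30;python3 -m jog '[[0.6,0,0,0,0,0,0],[0.8,0,0,0,0,0,0],[1,0,0,0,0,0,0],[1,0,0,0,0,0,0],[1,0,0,0,0,0,0]]' 30
python3 - <<'E'
from h import *
for i in range(3):
  o=bot.get_obs(); print(o['time'],st(o['ee_pos']).round(4),o['tcp_rot'].round(2),o['wrist_force'].round(2),o['torque'].round(2),o['opening']); bot.camera('top')
E
```

```text
time: 4.75
ee_pos: [0.5736, -0.0168, 0.1482]
tcp_rot: [-90.0, -0.0, 84.7]
wrist_force: [0.2, -0.1, 3.1]
opening: 0.0596
time: 5.25
ee_pos: [0.5735, -0.0168, 0.148]
tcp_rot: [-90.0, -0.0, 84.7]
wrist_force: [1.1, 1.4, 4.9]
opening: 0.0596
5.25 [0.5726 0.0361 0.148 ] [-90.03  -0.    84.7 ] [1.11 1.43 4.92] [ 0.23 -0.09  0.05] 0.05963118119762232
5.3 [0.5726 0.0361 0.148 ] [-90.03  -0.    84.71] [0.34 2.46 4.74] [ 0.2  -0.12 -0.01] 0.05926402941283008
5.35 [0.5726 0.0361 0.148 ] [-90.02  -0.    84.71] [0.77 1.16 5.79] [ 0.24 -0.14  0.  ] 0.05977066450800833
```

```bash
python3 -m jog '[[1,0,0,0.02,0,0,0],[1,0,0,0.04,0,0,0],[1,0,0,0.04,0,0,0]]' 30;python3 -m jog '[[1,0,0,0.02,0,0,0],[1,0,0,0.04,0,0,0],[1,0,0,0.04,0,0,0]]' 30
```

```text
time: 5.7
ee_pos: [0.5731, -0.017, 0.1484]
tcp_rot: [-90.0, 0.0, 84.7]
wrist_force: [0.8, -0.4, -0.4]
opening: 0.0593
time: 6.0
ee_pos: [0.5731, -0.0169, 0.1495]
tcp_rot: [-90.0, 0.0, 84.7]
wrist_force: [-0.9, -0.2, 0.3]
opening: 0.0597
```

```bash
python3 -m jog '[[1,0,0,0.03,0,0,0],[1,0,0,0.06,0,0,0],[1,0,0,0.09,0,0,0],[1,0,0,0.09,0,0,0]]'
python3 - <<'E'
from h import *
z=np.load('w2.npz'); o=bot.get_obs()
rgb,d=bot.camera('wrist')
for n,W in {'before':wristworld(z['d'],z['p'],z['r']),'now':wristworld(d,o['ee_pos'],o['tcp_rot'])}.items():
    Q=st(W)[:320].reshape(-1,3); x,y,h=Q.T
    for lo,hi in((.1,.15),(.17,.18),(.18,.186),(.186,.194),(.19,.2)):
        c=Q[(h>lo)&(h<=hi)&(x>.55)&(x<.6)&(abs(y-.0367)<.019)&(abs(y-.0367)>.006)]
        if len(c): print(n,'card',lo,len(c),np.percentile(c[:,0],[5,25,50,75,95]).round(4),np.percentile(c[:,2],[50,98]).round(4))
    p=Q[(h>.17)&(h<.225)&(x>.46)&(x<.56)&(abs(y-.0367)<.012)]
    for a in np.arange(.474,.516,.003):
        b=p[abs(p[:,0]-a)<.0015]
        if len(b): print('  ',a.round(3),len(b),np.median(b[:,1]).round(4),np.percentile(b[:,2],[50,95]).round(4))
print(st(o['ee_pos']),o['wrist_force'])
E
```

```text
time: 6.4
ee_pos: [0.5734, -0.0168, 0.1522]
tcp_rot: [-90.0, -0.0, 84.7]
wrist_force: [-0.9, -0.9, -1.3]
opening: 0.0598
before card 0.1 2102 [0.5608 0.5611 0.5613 0.5621 0.5699] [0.1381 0.1499]
before card 0.17 637 [0.5713 0.5717 0.5719 0.5722 0.5733] [0.1749 0.1797]
before card 0.18 526 [0.5712 0.5716 0.5719 0.5721 0.5725] [0.1835 0.1859]
before card 0.186 915 [0.5713 0.5717 0.5721 0.5728 0.5741] [0.1902 0.1919]
before card 0.19 498 [0.5714 0.572  0.5727 0.5736 0.5742] [0.191  0.1921]
   0.48 43 0.0357 [0.2034 0.2045]
   0.483 237 0.0355 [0.204  0.2052]
   0.486 229 0.0355 [0.202  0.2039]
   0.489 211 0.0354 [0.1991 0.2012]
   0.492 177 0.0354 [0.1961 0.1981]
   0.495 160 0.0355 [0.1931 0.1951]
   0.498 158 0.0355 [0.1918 0.1931]
   0.501 154 0.0356 [0.1914 0.1925]
   0.504 145 0.0356 [0.1907 0.192 ]
   0.507 131 0.0356 [0.1905 0.1916]
   0.51 138 0.0356 [0.1899 0.1911]
   0.513 131 0.0356 [0.1895 0.1905]
   0.516 127 0.0356 [0.1891 0.1902]
now card 0.1 1538 [0.5605 0.5608 0.5609 0.5611 0.5613] [0.1299 0.1494]
now card 0.17 737 [0.5711 0.5715 0.5717 0.572  0.5732] [0.1742 0.1797]
now card 0.18 416 [0.571  0.5714 0.5717 0.572  0.5724] [0.1831 0.1859]
now card 0.186 902 [0.571  0.5714 0.5717 0.5719 0.5724] [0.1903 0.1939]
now card 0.19 953 [0.5711 0.5715 0.5719 0.5727 0.574 ] [0.194  0.1957]
   0.48 45 0.0355 [0.2036 0.2048]
   0.483 237 0.0355 [0.2039 0.2052]
   0.486 242 0.0355 [0.2018 0.2039]
   0.489 205 0.0354 [0.1991 0.2008]
   0.492 184 0.0354 [0.196  0.1983]
   0.495 160 0.0356 [0.1931 0.1952]
   0.498 162 0.0355 [0.1919 0.1931]
   0.501 156 0.0355 [0.1913 0.1925]
   0.504 154 0.0354 [0.1908 0.192 ]
   0.507 140 0.0354 [0.1904 0.1917]
   0.51 139 0.0354 [0.1899 0.1912]
   0.513 122 0.0357 [0.1894 0.1906]
   0.516 119 0.0354 [0.1891 0.1902]
[0.57247756 0.03608999 0.15219065] [-0.86318284 -0.91963007 -1.27668373]
```

```bash
python3 -m jog '[[1,-0.24,0.02,0,0,0,0],[1,-0.48,0.04,0.005,0,0,0],[1,-0.72,0.07,0.04,0,0,0],[1,-0.96,0.09,0.075,0,0,0],[1,-1.2,0.11,0.11,0,0,0]]'; python3 -m jog '[[1,0,0,0,0,0,0],[1,0,0,0,0,0,0]]'
```

```text
time: 6.95
ee_pos: [0.5427, -0.014, 0.155]
tcp_rot: [-90.0, -0.0, 84.7]
wrist_force: [0.6, -0.3, -1.3]
opening: 0.0593
time: 7.15
ee_pos: [0.5433, -0.0141, 0.155]
tcp_rot: [-90.0, 0.0, 84.7]
wrist_force: [-0.7, 0.3, -1.4]
opening: 0.0598
```

```bash
python3 -m jog '[[1,-0.366,0.034,0.048,0.05,0.5,0],[1,-0.733,0.068,0.098,0.09,1,0],[1,-1.1,0.1,0.15,0.14,1.5,0],[1,-1.386,0.128,0.192,0.18,2,0],[1,-1.386,0.128,0.192,0.18,2,0]]'; python3 -m jog '[[1,0,0,0,0,0,0],[1,0,0,0,0,0,0]]'
python3 - <<'E'
from h import *
o=bot.get_obs(); print(st(o['ee_pos']).round(4)); R=Ro.from_euler('xyz',o['tcp_rot'],degrees=True).as_matrix(); print('hole',st(o['ee_pos']-R[:,1]*.0279+np.array([.0005,0,0])).round(4),R[:,1].round(3))
E
```

```text
time: 7.65
ee_pos: [0.5089, -0.0109, 0.159]
tcp_rot: [-79.9, 0.0, 84.7]
wrist_force: [0.7, 0.3, -1.0]
opening: 0.0597
time: 7.85
ee_pos: [0.509, -0.0109, 0.1596]
tcp_rot: [-80.0, 0.0, 84.7]
wrist_force: [-1.1, 0.0, -1.5]
opening: 0.0595
[0.5078 0.0361 0.1596]
hole [0.5131 0.0361 0.187 ] [-0.172  0.016 -0.985]
```

```bash
python3 -m jog '[[1,-0.2,0.018,0.03,0,0,0],[1,-0.4,0.037,0.06,0,0,0],[1,-0.6,0.055,0.095,0,0,0],[1,-0.68,0.063,0.112,0,0,0]]'; python3 -m jog '[[1,-0.04,0.004,0.04,0,0,0],[1,-0.08,0.008,0.08,0,0,0],[1,-0.08,0.008,0.08,0,0,0]]';python3 - <<'E'
from h import *
o=bot.get_obs(); R=Ro.from_euler('xyz',o['tcp_rot'],degrees=True).as_matrix(); print('hole',st(o['ee_pos']-R[:,1]*.0279+np.array([.0005,0,0])).round(4),o['wrist_force'])
E
```

```text
time: 8.25
ee_pos: [0.4911, -0.0093, 0.1628]
tcp_rot: [-80.0, 0.0, 84.7]
wrist_force: [0.4, 1.2, -0.8]
opening: 0.0598
time: 8.55
ee_pos: [0.4897, -0.0091, 0.1646]
tcp_rot: [-80.0, 0.0, 84.7]
wrist_force: [0.2, 0.7, -1.2]
opening: 0.0596
hole [0.4938 0.0361 0.1921] [ 0.19224773  0.69743978 -1.21614734]
```

```bash
python3 -m jog '[[1,-0.08,0.008,0.07,0,0,0],[1,-0.16,0.015,0.142,0,0,0],[1,-0.23,0.021,0.205,0,0,0],[1,-0.23,0.021,0.205,0,0,0]]'; python3 -m jog '[[1,-0.08,0.008,0.075,0,0,0],[1,-0.16,0.015,0.15,0,0,0],[1,-0.24,0.022,0.225,0,0,0],[1,-0.24,0.022,0.225,0,0,0]]';python3 - <<'E'
from h import *
o=bot.get_obs(); R=Ro.from_euler('xyz',o['tcp_rot'],degrees=True).as_matrix(); print('hole',st(o['ee_pos']-R[:,1]*.0279+np.array([.0005,0,0])).round(4),o['wrist_force'])
E
```

```text
time: 8.95
ee_pos: [0.4839, -0.0086, 0.1699]
tcp_rot: [-80.0, 0.0, 84.7]
wrist_force: [-0.0, 0.0, -0.9]
opening: 0.0592
time: 9.35
ee_pos: [0.4778, -0.008, 0.1756]
tcp_rot: [-80.0, 0.0, 84.7]
wrist_force: [0.8, 0.9, -0.7]
opening: 0.0599
hole [0.4819 0.0361 0.203 ] [ 0.8355409   0.92782051 -0.74857072]
```

```bash
python3 -m jog '[[1,-0.06,0.005,0.03,0,0,0],[1,-0.12,0.01,0.04,0,0,0],[1,-0.2,0.018,0.04,0,0,0],[1,-0.3,0.027,0.04,0,0,0],[1,-0.45,0.04,0.04,0,0,0]]'; python3 -m jog '[[1,-0.5,0.046,0.1,0,0,0],[1,-1,0.09,0.2,0,0,0],[1,-1,0.09,0.2,0,0,0]]';python3 - <<'E'
from h import *
o=bot.get_obs(); R=Ro.from_euler('xyz',o['tcp_rot'],degrees=True).as_matrix(); print('hole',st(o['ee_pos']-R[:,1]*.0279+np.array([.0005,0,0])).round(4),o['wrist_force'])
rgb,_=bot.camera('wrist'); save('6.png',rgb,1.2)
E
```

```text
time: 9.85
ee_pos: [0.4664, -0.007, 0.176]
tcp_rot: [-79.9, 0.0, 84.7]
wrist_force: [-0.0, -0.6, -1.4]
opening: 0.0594
time: 10.15
ee_pos: [0.4402, -0.0047, 0.1821]
tcp_rot: [-80.0, 0.0, 84.7]
wrist_force: [0.4, 0.1, -2.1]
opening: 0.0595
hole [0.4441 0.036  0.2096] [ 0.43918556  0.05455582 -2.14184332]
```

View pics/6.png

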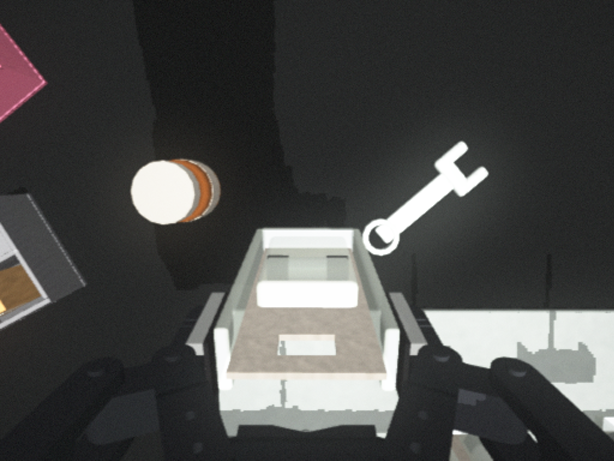

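Picture 6: the pack is off the peg, hanging free in the fingers with nothing through its hole (307,345). The organiser is at left (20,260). Next: raise, level, move towards the organiser and look.

```bash
python3 -m jog '[[1,0,0,1.2,-0.09,-1,0],[1,-0.1,-0.8,2.2,-0.18,-2,0],[1,-0.2,-1.9,2.4,-0.18,-2,0],[1,-0.3,-3.2,2.4,-0.18,-2,0],[1,-0.4,-4.6,2.4,-0.18,-2,0]]'; python3 -m jog '[[1,0,-0.4,0,0,0,0],[1,0,-0.4,0,0,0,0],[1,0,-0.4,0,0,0,0]]';python3 - <<'E'
from h import *
o=bot.get_obs(); print(o['ee_pos'],o['tcp_rot'],o['q'])
rgb,d=bot.camera('wrist'); save('7.png',rgb,1.2); W=wristworld(d,o['ee_pos'],o['tcp_rot'])
np.savez('w3.npz',rgb=rgb,d=d,W=W)
s=np.load('s.npz')
for n,(r,W) in {'wrist':(rgb,W),'scene':(s['a'],s['W']),'top':(s['b'],s['V'])}.items():
    x,y,h=W[...,0],W[...,1],W[...,2]; i=r.astype(int)
    m=(h>.044)&(h<.057)&(np.hypot(x-.438,y+.263)<.075)&(i.max(-1)-i.min(-1)<35)
    P=W[m][:,:2]; best=None
    # rim fit: rectangle 92x88, +/- outer edges with yaw scan
    for a in np.radians(np.arange(15,31,.5)):
        R=np.array([[np.cos(a),np.sin(a)],[-np.sin(a),np.cos(a)]]); q=P@R.T
        lo,hi=np.percentile(q,1.5,0),np.percentile(q,98.5,0); A=np.prod(hi-lo)
        if best is None or A<best[0]: best=(A,np.degrees(a),(hi-lo).round(4),(R.T@((lo+hi)/2)).round(4))
    print(n,m.sum(),best,np.median(W[m][:,2]))
E
```

```text
time: 10.7
ee_pos: [0.4316, -0.1206, 0.2419]
tcp_rot: [-90.1, 0.0, 84.8]
wrist_force: [-0.3, 0.5, -1.1]
opening: 0.0595
time: 11.0
ee_pos: [0.4317, -0.1293, 0.241]
tcp_rot: [-90.0, -0.0, 84.7]
wrist_force: [0.8, 0.5, -1.3]
opening: 0.0595
[ 0.43173937 -0.12934528  0.2410446 ] [-8.99885896e+01 -2.30724502e-02  8.46820869e+01] [-1.66906292e+01 -8.28783632e+00 -1.78401012e+00  9.65195623e+01
  2.03693960e-02 -1.13727213e+01]
wrist 1642 (np.float64(0.007932795614393045), np.float64(23.0), array([0.0911, 0.0871]), array([ 0.4381, -0.2618])) 0.04946427880664911
scene 235 (np.float64(0.00828129948146999), np.float64(23.0), array([0.0952, 0.087 ]), array([ 0.4384, -0.2628])) 0.05044587841170878
top 215 (np.float64(0.00803395743358784), np.float64(22.5), array([0.0912, 0.0881]), array([ 0.4386, -0.2633])) 0.04987120144248164
```

View pics/7.png

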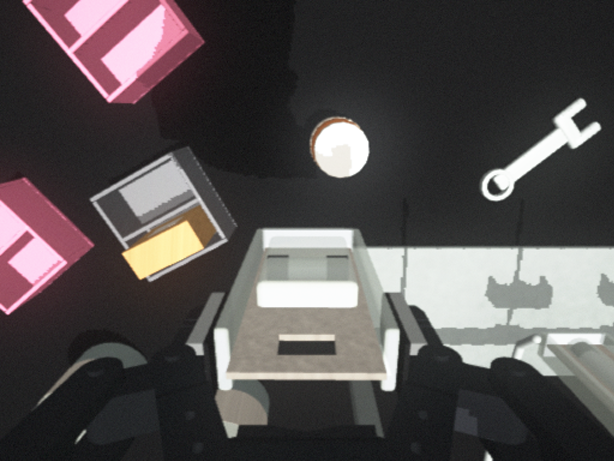

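Picture 7: grey organiser at (165,215), its empty compartment on the robot (-x) side at (155,190), carton at (165,245) on the +x side. The fit gives centre (0.438,-0.262) and yaw 23°, so the slot is at ≈ (0.418,-0.2705).

```bash
python3 -m jog '[[1,-0.1,-1.2,0,0,0,1.2],[1,-0.2,-2.4,0,0,0,2.4],[1,-0.35,-3.6,0,0,0,3.6],[1,-0.5,-4.8,0,0,0,4.8],[1,-0.56,-5.65,0,0,0,5.66]]'; python3 -m jog '[[1,0,0,0,0,0,0],[1,0,0,0,0,0,0],[1,0,0,0,0,0,0]]';python3 - <<'E'
from h import *
o=bot.get_obs(); print(o['ee_pos'],o['tcp_rot'],o['q'])
rgb,d=bot.camera('wrist'); save('8.png',rgb,1.2); W=wristworld(d,o['ee_pos'],o['tcp_rot'])
a=np.radians(23); R=np.array([[np.cos(a),np.sin(a)],[-np.sin(a),np.cos(a)]])
q=(W[...,:2]-[.4178,-.2706])@R.T; h=W[...,2]
def rep(n,m): print(n,m.sum(),'x',np.percentile(q[m][:,0],[2,50,98]).round(4),'y',np.percentile(q[m][:,1],[2,50,98]).round(4),'z',np.percentile(h[m],[2,98]).round(4))
k=np.hypot(q[...,0],q[...,1])<.07; k[330:]=False
rep('rim',k&(h>.044)&(h<.057)&(q[...,0]<.01)); rep('pack',k&(h>.165)&(h<.23)&(abs(q[...,1])<.027)); rep('face',k&(h>.185)&(h<.22)&(abs(q[...,1])<.02))
E
```

```text
time: 11.55
ee_pos: [0.4179, -0.2715, 0.2411]
tcp_rot: [-90.0, 0.0, 113.3]
wrist_force: [0.3, -0.2, -1.0]
opening: 0.0596
time: 11.85
ee_pos: [0.418, -0.2699, 0.2412]
tcp_rot: [-90.0, -0.0, 113.0]
wrist_force: [0.2, -0.5, -1.0]
opening: 0.0595
[ 0.41803463 -0.26985892  0.24122216] [-9.00091206e+01 -1.21035968e-02  1.13019770e+02] [-3.28521567e+01 -1.97546725e+00  4.08497023e+00  9.60653396e+01
  1.43405881e-02 -5.58719264e+01]
rim 580 x [-0.0244 -0.0213  0.0088] y [-0.0437 -0.0004  0.0434] z [0.0457 0.051 ]
pack 3424 x [-0.0115 -0.0109 -0.0002] y [-0.0258  0.      0.0266] z [0.1709 0.2291]
face 1321 x [-0.0115 -0.0111 -0.0104] y [-0.0181  0.0006  0.0191] z [0.1858 0.2195]
```

View pics/8.png

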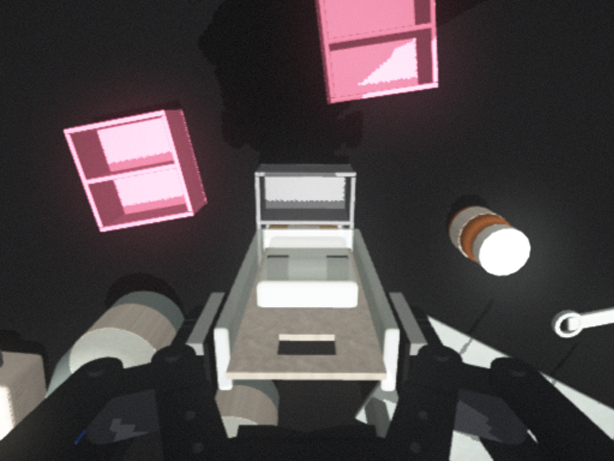

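Picture 8: the pack is centred and square over the empty compartment (305,190). Lowering.

```bash
python3 -m jog '[[1,0,0,-0.7,0,0,0],[1,0,0,-1.7,0,0,0],[1,0,0,-2.7,0,0,0],[1,0,0,-3.7,0,0,0],[1,0,0,-4.2,0,0,0]]'; python3 -m jog '[[1,0,0,-0.4,0,0,0],[1,0,0,-0.9,0,0,0],[1,0,0,-1.4,0,0,0],[1,0,0,-1.8,0,0,0],[1,0,0,-2.1,0,0,0]]';  python3 -m jog '[[1,0,0,0,0,0,0],[1,0,0,-0.05,0,0,0],[1,0,0,-0.1,0,0,0]]'
```

```text
time: 12.4
ee_pos: [0.4173, -0.2697, 0.1342]
tcp_rot: [-89.9, -0.1, 113.0]
wrist_force: [-0.8, 0.0, -0.6]
opening: 0.0595
time: 12.9
ee_pos: [0.4176, -0.271, 0.0828]
tcp_rot: [-90.0, -0.0, 113.0]
wrist_force: [-0.1, -0.8, -0.5]
opening: 0.0596
time: 13.2
ee_pos: [0.418, -0.2712, 0.0816]
tcp_rot: [-90.0, 0.0, 113.0]
wrist_force: [-0.1, -0.0, -1.8]
opening: 0.0599
```

```bash
python3 -m jog '[[1,0,0,-0.05,0,0,0],[1,0,0,-0.1,0,0,0],[1,0,0,-0.1,0,0,0]]'; python3 -m jog '[[1,0,0,-0.03,0,0,0],[1,0,0,-0.06,0,0,0],[1,0,0,-0.06,0,0,0]]';  python3 -m jog '[[1,0,0,-0.02,0,0,0],[1,0,0,-0.04,0,0,0],[1,0,0,-0.04,0,0,0]]'
```

```text
time: 13.5
ee_pos: [0.4177, -0.271, 0.0786]
tcp_rot: [-90.0, -0.0, 113.0]
wrist_force: [-0.4, 0.3, -0.7]
opening: 0.0595
time: 13.8
ee_pos: [0.4177, -0.271, 0.077]
tcp_rot: [-90.0, -0.0, 113.0]
wrist_force: [-0.9, 0.3, -1.6]
opening: 0.0597
time: 14.1
ee_pos: [0.4178, -0.271, 0.0764]
tcp_rot: [-90.0, 0.0, 113.0]
wrist_force: [-0.0, 0.7, 1.6]
opening: 0.0598
```

Contact with the floor is felt (Fz from -1.2 to +1.6). Releasing gently.

```bash
python3 -m jog '[[1,0,0,-0.01,0,0,0],[1,0,0,-0.01,0,0,0]]' 20; python3 -m jog '[[0.27,0,0,0,0,0,0],[0.22,0,0,0,0,0,0],[0.15,0,0,0,0,0,0],[0.08,0,0,0,0,0,0],[0,0,0,0,0,0,0]]'; python3 -m jog '[[0,0,0,0,0,0,0],[0,0,0,0,0,0,0],[0,0,0,0,0,0,0]]'
python3 - <<'E'
from h import *
o=bot.get_obs(); rgb,d=bot.camera('wrist'); save('9.png',rgb,1.2); print(o['ee_pos'],o['wrist_force'],o['opening'])
E
```

```text
time: 14.3
ee_pos: [0.4178, -0.271, 0.0764]
tcp_rot: [-90.0, 0.0, 113.0]
wrist_force: [-2.2, 1.4, 5.4]
opening: 0.0595
time: 14.8
ee_pos: [0.4177, -0.271, 0.0758]
tcp_rot: [-90.0, -0.0, 113.0]
wrist_force: [0.4, -0.4, 0.1]
opening: 0.0854
time: 15.1
ee_pos: [0.4177, -0.2711, 0.0759]
tcp_rot: [-90.0, 0.0, 113.0]
wrist_force: [-0.1, 0.3, 0.1]
opening: 0.0851
[ 0.41767917 -0.27105611  0.0759002 ] [-0.06733767  0.29143932  0.12768571] 0.08508318451664036
```

View pics/9.png

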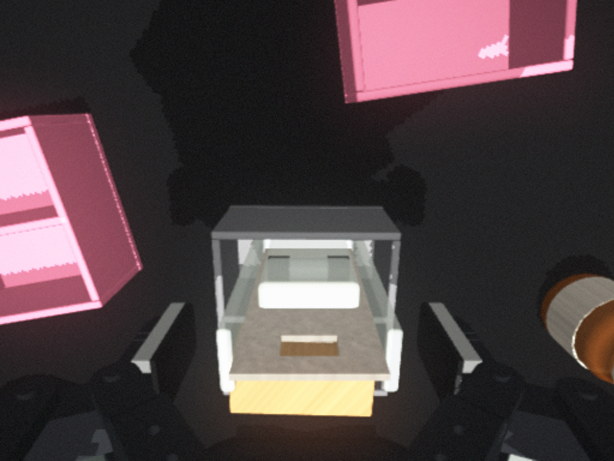

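Picture 9: the pack stands upright in the compartment and the fingers are clear on both sides (pads at 165 and 450, pack walls at 225 and 393). Retreating straight up.

```bash
python3 -m jog '[[0,0,0,0.5,0,0,0],[0,0,0,1.5,0,0,0],[0,0,0,3,0,0,0],[0,0,0,4.5,0,0,0],[0,0,0,6,0,0,0]]'; python3 -m jog '[[0,-1,1,0,0,0,0],[0,-2,2,0,0,0,0],[0,-2,2,0,0,0,0],[0,-2,2,0,0,0,0]]'
python3 - <<'E'
from h import *
o=bot.get_obs(); rgb,d=bot.camera('wrist'); W=wristworld(d,o['ee_pos'],o['tcp_rot']); W[330:]=np.nan
t,V=world('top'); s,U=world('scene')
a=np.radians(23); R=np.array([[np.cos(a),np.sin(a)],[-np.sin(a),np.cos(a)]])
for n,X in(('wrist',W),('top',V),('scene',U)):
    q=(X[...,:2]-[.4178,-.2706])@R.T; h=X[...,2]
    for lo,hi in((.06,.09),(.108,.13)):
        m=(h>lo)&(h<hi)&(abs(q[...,0])<.025)&(abs(q[...,1])<.045)
        if m.sum()>5: print(n,lo,m.sum(),'x',np.percentile(q[m][:,0],[3,50,97]).round(4),'y',np.percentile(q[m][:,1],[3,50,97]).round(4),'zmax',np.percentile(h[m],97).round(4))
for c,X in(('scene',U),('top',V)):
  for l in('roundpack_center','tubepack_center','carton_center','vialjar'):
    for r in bot.regions_of(c,l)[:2]: print(c,l,round(r['conf'],2),np.nanmedian(X[r['pixels']],0).round(3))
save('10.png',s,1.5)
E
```

```text
time: 15.65
ee_pos: [0.4175, -0.2709, 0.2284]
tcp_rot: [-90.0, 0.0, 113.0]
wrist_force: [1.5, -0.6, -0.1]
opening: 0.0854
time: 16.05
ee_pos: [0.3677, -0.2209, 0.2272]
tcp_rot: [-90.1, 0.1, 113.0]
wrist_force: [0.2, -0.7, 0.1]
opening: 0.0853
wrist 0.06 1222 x [-0.0117 -0.0062  0.0101] y [-0.0247  0.0005  0.031 ] zmax 0.0882
wrist 0.108 735 x [-0.0109 -0.0006  0.0102] y [-0.0276  0.0011  0.0306] zmax 0.1198
top 0.06 54 x [-0.0092  0.0045  0.0117] y [-0.0063  0.0133  0.0299] zmax 0.0875
top 0.108 22 x [-0.0085  0.0008  0.0103] y [0.0185 0.0269 0.0301] zmax 0.1199
scene 0.06 176 x [-0.0026  0.0085  0.014 ] y [-0.0284  0.0015  0.0285] zmax 0.0892
scene 0.108 82 x [-0.0076  0.0004  0.0126] y [-0.0284 -0.0006  0.0292] zmax 0.1215
scene roundpack_center 0.81 [0.592 0.222 0.156]
scene roundpack_center 0.48 [0.438 0.063 0.008]
scene tubepack_center 0.91 [0.584 0.103 0.157]
scene carton_center 0.59 [ 0.465 -0.253  0.073]
scene vialjar 0.74 [ 0.473 -0.248  0.032]
scene vialjar 0.64 [ 0.404 -0.095  0.049]
top roundpack_center 0.66 [0.587 0.217 0.142]
top roundpack_center 0.66 [0.603 0.085 0.009]
top tubepack_center 0.8 [0.579 0.101 0.143]
top tubepack_center 0.29 [ 0.442 -0.247  0.033]
top carton_center 0.67 [ 0.456 -0.25   0.074]
top vialjar 0.66 [ 0.386 -0.096  0.074]
top vialjar 0.66 [ 0.442 -0.239  0.033]
```

View pics/10.png

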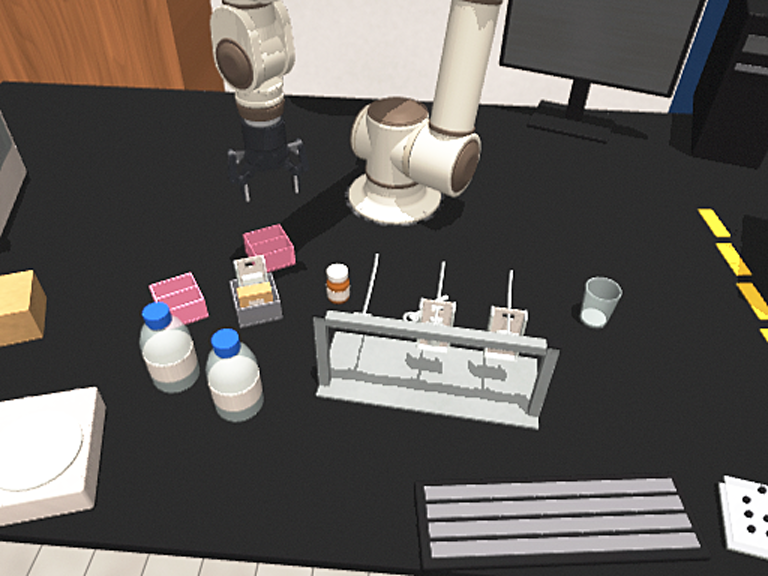

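Picture 10: the pack stands in the grey organiser at view px (250,270), the other two packs still hang, and the arm is clear of everything. Handing in.

```bash
python3 -c "
from workcell import bot
print(bot.job_done())"
```

```text
the job is handed in; nothing more can be done
None
```

The box pack now stands upright and released in the grey organiser's empty compartment. I handed the job in at about 16 s of the 72 s allowed; no verdict was reported.

**What I did:** The box pack was on the peg at -y (`peg_right`), which the camera showed bent upward by about 0.15 rad. I gripped the pack astride the peg and lifted it to centre the wire in the hole. I then followed the bend outward with the pack tilted 10° to pass the upturned tip. During the pull the wrist force stayed at roughly the pack's weight, with no sign of catching. I then levelled it, turned it to the organiser's 23° yaw, lowered it until it touched the floor, and let go.

**Last checks:**
- **Placement:** the pack is within about 1–2 mm of the compartment's middle. Its top is at about 0.12 m, which fits a 115 mm pack on the 4 mm floor.
- **Other things:** the round and tube packs, the carton and the jar read within about 4 mm of their first positions. The beaker, bottles and wrench were not measured again; the beaker and bottles look unmoved in the last scene picture.
- **Robot:** the open gripper was well clear of everything at the end.

**Off-nominal readings:**
- Closing the fingers pressed the pack down on the peg with about 5–6 N, under the 8 N limit, until I lifted it.
- Pressing the pack down for release read about 5 N.
- The detection network also gave a few false labels, such as "vialjar" and "tubepack" at the organiser. I ignored these because the depth measurements contradicted them.

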